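# Hook the spring balancer onto the loaded dip carrier

### The job

The transformer is about to be lifted for dipping. Pull the balancer's sprung hook down, run it sideways under the top bar of the dip carrier that holds the transformer, and let it come up so that the bar lies in the hook and the spring keeps it pulled tight. Both carriers stay standing where they are; leave the empty one alone.

Things in the scene. Friction and masses are not known exactly. Their poses are not given: they have to be found in the camera images.
- hook: Sprung hook on a trolley. Origin: middle of its upright black grip, 26 mm thick, from 30 mm below to 20 mm above it, open above; 302 mm high at the start. z up, x back along its arm (30-42 mm below) to the trolley 99 mm behind, y along the rail. Moves only down (85 mm to a stop; spring 3 N, at the bottom 5.5 N; springs back) and along y (about 1 N; starts near mid-rail, 130 mm each way; stays).
- hook_foot (a point): Foot of the hook's 8 mm thick steel stem, straight below the grip, 102 mm below its origin; axes as the hook's. Here an 8 mm thick prong runs out to each side (+y and -y) like an anchor: upper face level with this point, underside 8 mm lower. Its ends, 32 to 42 mm out, turn up to 14 mm above this point; a bar fits in with its centre 8 to 28 mm from the stem's axis.
- carrier_loaded: Loose dark steel dip carrier with a transformer on it (top 98 mm high), about 1.6 kg: base plate 150 x 84 mm, an upright at each end (162 mm high), between their tops a round steel bar, 8 mm thick, 136 mm free. Origin: centre of the underside, on the bench; z up, x along the bar, whose centre is 156 mm above the origin. Left or right of the hook, bar 70 to 110 mm away, about square to the rail.
- carrier_empty: The other dip carrier, of the same size and shape, with the same origin and axes, but with nothing on it; 0.8 kg. It stands on the other side of the hook.

How it is judged:
By the outcome, as a careful person would: the job done as asked, in the order asked, and still so for the second after the job is handed in, with the robot touching nothing.
It also fails if it takes over 32 s, if anything falls off the work surface, if the arm or the gripper's body presses on something with over 40 N, if the wrist force passes 120 N, or if a joint passes its speed limit or range.

### The arm

A 6-joint arm with a two-finger parallel gripper is mounted at the origin on the work surface; the furniture and walls round the work are solid. World frame = base frame: x ahead of the robot, y to its left, z up, the work surface at z = 0. Lengths are in m, angles in degrees, forces in N, time in s.
With the tool pointing down it reaches from about 0.325 to 0.925 m from the base axis. Payload 3.1 kg.
Tool frame: the origin (TCP) lies on the centre line of the jaws, within the pads' length; the fingertips stand 8 mm ahead of it and the grasp point (between the pads) lies 11 mm behind it (env.nose_length is the distance from the TCP to the fingertips, in m); z points along the fingers, y is the line along which they close (so a half turn about z gives the same grasp; the last joint's range is limited). The gripper opens to 85 mm and grips with 20 to 120 N. Pads are 22 mm wide; open, the fingers measure 114 mm over their backs; the gripper's body (76 mm by 85 mm) begins 54 mm behind the grasp point. The pads swing forward as they close: fully open they stand 13 mm farther back than shut.
Start: joints at [-83.377, 12.427, 92.441, -0, 75.132, -6.429], TCP at [0.141, -0.609, 0.239] pointing down, gripper open.
Joint ranges: [-157.48, 157.48], [-44.54, 120.13], [17.64, 146.25], [-64.5, 244.5], [7.68, 150.69], [-147.95, 147.95]. Speed limits (degrees/s): [159.86, 159.86, 180, 180, 180, 180].

### API

Orientations are given as [roll, pitch, yaw] about the fixed x, y, z axes, in that order (R = Rz(yaw) Ry(pitch) Rx(roll)).
In Python, from bench import env gives the robot as it stands. The module is installed in compiled form; this text tells all that it offers.
- The arm moves only by the shell command python3 -m crank 'ROWS' [FORCE]. ROWS is text: rows parted by semicolons, each of 7 numbers parted by spaces: the shift along the tool's x, y, z in cm, then the turn, a rotation vector about the tool's x, y, z in rad, then the finger opening in cm, from 0 to 8.54. A call has 1 to 8 rows; each row is the pose to reach, as a shift and turn from the pose commanded when the call began, along the tool's axes at that moment; what a row does not reach only later rows make up. A row lasts 1/12 s, in which the tool goes at most 41.7 mm and 7.16 degrees, less where a joint would pass 70% of its speed; a pose out of reach is approached as far as the arm can. A call with a gripper value outside its range is refused whole. The fingers move at their own pace and stop on an object; FORCE is the grip in N (left out, the last holds). Time passes only in rows, so rows that repeat a pose let the fingers close. It gives the time, the measured TCP pose, the force, the opening and the grip force at its end, in the units of the state.
- env.get_state(): the state, without advancing time (a new reading comes with each control period).
- env.grab_frame(name): name is "side" or "top"; returns a dict with "color" (400x640x3 uint8, red, green, blue), "fx", "fy", "cx", "cy" (pixels), "k1" (the pictures are not rectified: a ray, as slopes to the right and down, at radius r is drawn at 1 + k1 r^2 times it, then the intrinsics apply), "world_to_cam" (4x4, takes a point from world to camera coordinates). Camera axes: x right, y up, looking along -z (the intrinsics and any distortion apply to the point x, -y, -z); pixel columns grow to the right and rows downward; lengths in m; the calibration is good to about 2 mm. A picture is of the moment at which its call begins. There is no depth.
- env.finish_job(): hands the job in; it is judged then, once.
The state is a dict: "time": time; "joint_pos": joint angles; "dq": joint speeds; "effort": joint torques, N m; "position": TCP position; "tool_rot": TCP orientation; "wrist_force": force on the tool from outside, world axes, zero at the start; "torque": the same for the moment, N m; "grip_width": finger opening in m; "grip_force": force on a finger pad.
Only numpy, scipy, OpenCV 4.12 (cv2) and the standard library are available. Lean on these libraries where they do the work, as an engineer would, in place of code of your own. Each camera call takes 0.05 s, during which the arm holds its last target. There are 200 camera calls.

## Working session

There is one attempt and no reset: what is moved stays moved. The work goes in short steps, Python scripts to look and compute and a shell command to move; the robot and the scene stay as the last step left them, time stands still between calls to the robot, and variables do not carry over. Pictures are saved under pics/ and viewed, at most 10 in all, crops included, and the job is handed in when it is done.

```bash
mkdir -p pics; cat > h.py <<'E'
import numpy as np, cv2
from bench import env
def grab(n,f=None):
    d=env.grab_frame(n)
    if f: cv2.imwrite('pics/'+f,d['color'][:,:,::-1])
    return d
def ray(d,u,v):
    K=np.array([[d['fx'],0,d['cx']],[0,d['fy'],d['cy']],[0,0,1.]])
    p=cv2.undistortPoints(np.array([[[u,v]]],float),K,np.array([d['k1'],0,0,0.]))[0,0]
    W=np.array(d['world_to_cam']);R=W[:3,:3];o=-R.T@W[:3,3]
    r=R.T@np.array([p[0],-p[1],-1.]);return o,r/np.linalg.norm(r)
def onz(d,u,v,z):
    o,r=ray(d,u,v);return o+r*(z-o[2])/r[2]
def two(d1,p1,d2,p2):
    o1,a=ray(d1,*p1);o2,b=ray(d2,*p2)
    s=np.linalg.lstsq(np.c_[a,-b],o2-o1,rcond=None)[0]
    q1=o1+s[0]*a;q2=o2+s[1]*b;return (q1+q2)/2,np.linalg.norm(q1-q2)
def proj(d,P):
    W=np.array(d['world_to_cam']);c=W[:3,:3]@np.array(P)+W[:3,3]
    x,y=c[0]/-c[2],-c[1]/-c[2];k=1+d['k1']*(x*x+y*y)
    return d['fx']*x*k+d['cx'],d['fy']*y*k+d['cy']
E
python3 - <<'E'
from h import *
np.set_printoptions(precision=3,suppress=True)
for n in('side','top'):
    d=grab(n,n+'0.png');o,r=ray(d,320,200);print(n,o,r,d['k1'],d['fx'])
s=env.get_state();print(s['position'],s['tool_rot'],s['time'],s['wrist_force'],s['grip_width'])
E
```

```text
side [ 0.445 -0.767  0.734] [ 0.008  0.831 -0.556] 0.03686728030000599 436.1754909942712
top [0.386 0.057 1.042] [ 0.076 -0.033 -0.997] -0.10373301141920369 406.5218822277398
[ 0.141 -0.608  0.238] [-179.873   -0.014   13.05 ] 0.1 [-0.408 -0.118 -0.367] 0.08596472883105279
```

View pics/side0.png

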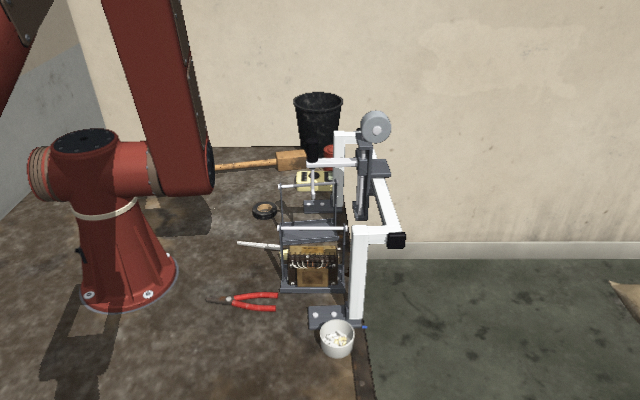

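View pics/top0.png

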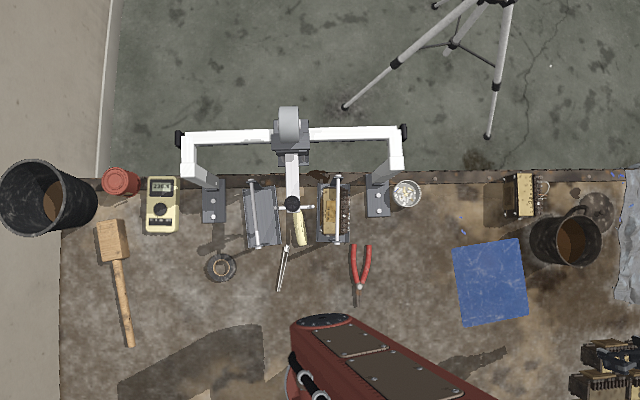

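The top view shows the hook's black grip at about (292,204). The loaded carrier's bar is on the right at about x=338, rows 178-240. The empty carrier's bar is on the left, around (250,215). Next I'll zoom in on both views.

```bash
python3 - <<'E'
import cv2
a=cv2.imread('pics/top0.png')[160:260,225:375];b=cv2.imread('pics/side0.png')[140:300,260:400]
cv2.imwrite('pics/topc.png',cv2.resize(a,None,fx=5,fy=5,interpolation=cv2.INTER_CUBIC))
cv2.imwrite('pics/sidec.png',cv2.resize(b,None,fx=3.7,fy=3.7,interpolation=cv2.INTER_CUBIC))
E
```

```text
(no output)
```

View pics/topc.png

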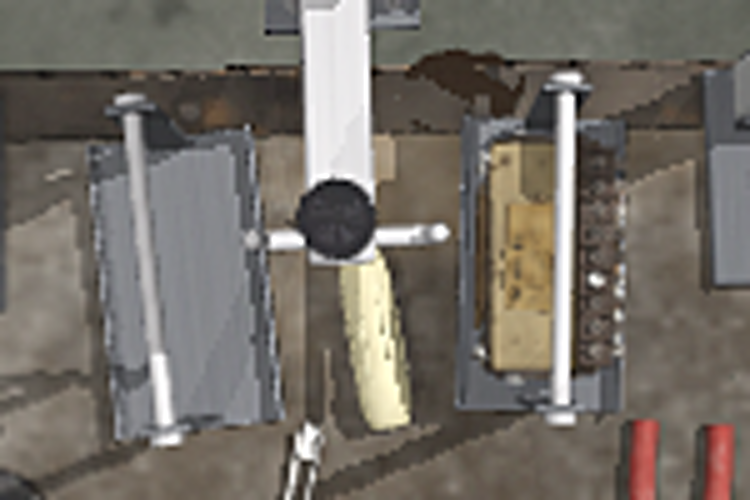

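View pics/sidec.png

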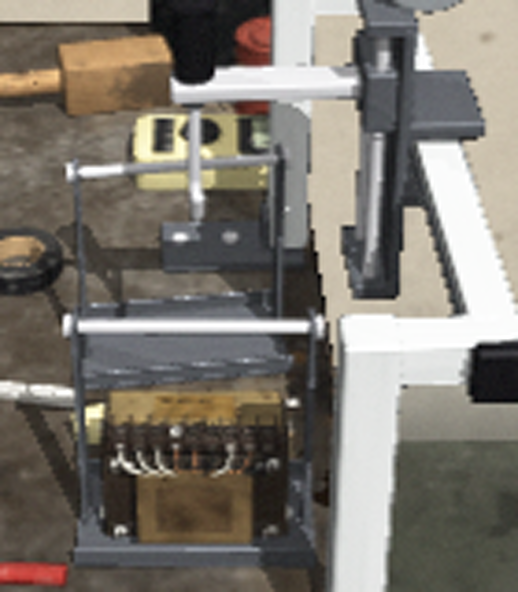

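In the top crop, the grip's top is at full-image (292.4,203.6). The loaded bar runs (338.4,177.6)-(337.4,241) and the empty bar (251.5,181)-(257.5,245). In the side crop, the loaded bar runs from (279,228) to (346,228) and the grip is near (312,152).

```bash
python3 - <<'E'
from h import *
np.set_printoptions(precision=4,suppress=True)
t=grab('top');s=grab('side')
print('grip top',onz(t,292.4,203.6,.322))
a=onz(t,338.4,178.5,.16);b=onz(t,337.4,240.5,.16);print('bar',a,b,np.linalg.norm(a-b))
a2=onz(s,346.5,228,.156);b2=onz(s,279,228,.156);print('bar side',a2,b2)
print('bar two',two(t,(338.4,178.5),s,(346.5,228)),two(t,(337.4,240.5),s,(279,228)))
print('empty',onz(t,252.5,181,.16),onz(t,258,246,.16))
print('tips',onz(t,225+252/5,160+240/5,.214),onz(t,225+437/5,160+232/5,.214))
print('arm end',onz(t,225+337/5,160+262/5,.272))
# dark grip mask
c=s['color'].max(2);m=(c<45).astype(np.uint8);m[:,:300]=0;m[:,330:]=0;m[:125]=0;m[175:]=0
ys,xs=np.nonzero(m);
for y in range(130,170,3):
    q=np.nonzero(m[y])[0]; print(y,(q.min(),q.max()) if len(q) else None)
c=t['color'].max(2);m=(c<60).astype(np.uint8)[190:218,280:305];n,l,st,ce=cv2.connectedComponentsWithStats(m);i=1+st[1:,4].argmax();print(st[i],ce[i]+[280,190])
E
```

```text
grip top [0.4342 0.0814 0.322 ]
bar [ 0.5013 -0.0127  0.16  ] [ 0.366  -0.0115  0.16  ] 0.13536910633682808
bar side [ 0.5108 -0.012   0.156 ] [ 0.3639 -0.0106  0.156 ]
bar two (array([ 0.5063, -0.013 ,  0.1562]), np.float64(0.008878929639216689)) (array([ 0.365 , -0.0118,  0.1569]), np.float64(0.0018289827311299932))
empty [0.4932 0.1746 0.16  ] [0.3525 0.1598 0.16  ]
tips [0.432  0.1196 0.214 ] [0.4361 0.0443 0.214 ]
arm end [0.4208 0.0829 0.272 ]
130 (np.int64(300), np.int64(329))
133 (np.int64(300), np.int64(329))
136 (np.int64(300), np.int64(329))
139 (np.int64(301), np.int64(329))
142 (np.int64(301), np.int64(329))
145 (np.int64(301), np.int64(326))
148 (np.int64(301), np.int64(322))
151 (np.int64(306), np.int64(323))
154 (np.int64(307), np.int64(323))
157 (np.int64(307), np.int64(321))
160 (np.int64(307), np.int64(316))
163 None
166 None
169 None
[  4   6  16  16 113] [291.7788 202.9558]
```

```bash
cat >> h.py <<'E'
from scipy.spatial.transform import Rotation as Ro
def to(P,yaw=None):
    s=env.get_state();R=Ro.from_euler('xyz',s['tool_rot'],degrees=True)
    print('t',round(s['time'],2),'pos',np.round(s['position'],4),'rot',np.round(s['tool_rot'],2),'F',np.round(s['wrist_force'],1),'w',round(s['grip_width'],4),round(s['grip_force'],1))
    print('shift cm',np.round(R.inv().apply(np.array(P)-s['position'])*100,2))
    if yaw is not None: print('turn',np.round((R.inv()*Ro.from_euler('xyz',[180,0,yaw],degrees=True)).as_rotvec(),3))
E
python3 -c "
from h import *
to([.36,-.25,.37],3)"
```

```text
t 0.2 pos [ 0.1411 -0.6083  0.2384] rot [-1.7991e+02 -1.0000e-02  1.3050e+01] F [0.5 1.  0.1] w 0.0855 0.0
shift cm [ 29.42 -29.99 -13.1 ]
turn [-0.002 -0.     0.175]
```

```bash
python3 -m crank '7.4 -7.5 -5 0 0 0.1 8.5;14.7 -15 -9 0 0 0.175 8.5;22 -22.5 -13.1 0 0 0.175 8.5;29.4 -30 -13.1 0 0 0.175 8.5;29.4 -30 -13.1 0 0 0.175 8.5;29.4 -30 -13.1 0 0 0.175 8.5;29.4 -30 -13.1 0 0 0.175 8.5;29.4 -30 -13.1 0 0 0.175 8.5'; python3 -c "
from h import *
to([.36,-.25,.37],3);to([.434,.082,.37],3)"
```

```text
time: 0.87
position: [0.3061, -0.3372, 0.343]
tool_rot: [180.0, -0.0, 3.0]
wrist_force: [1.4, -0.6, 0.1]
grip_width: 0.0849
grip_force: 0.0
t 0.87 pos [ 0.3061 -0.3372  0.343 ] rot [ 1.7999e+02 -2.0000e-02  2.9900e+00] F [ 1.4 -0.6  0.1] w 0.0849 0.0
shift cm [ 5.84 -8.42 -2.7 ]
turn [ 0. -0. -0.]
t 0.87 pos [ 0.3061 -0.3372  0.343 ] rot [ 1.7999e+02 -2.0000e-02  2.9900e+00] F [ 1.4 -0.6  0.1] w 0.0849 0.0
shift cm [ 14.96 -41.19  -2.7 ]
turn [ 0. -0. -0.]
```

```bash
python3 -m crank '4 -8 -2.7 0 0 0 8.5;6 -12 -2.7 0 0 0 8.5;8 -20 -2.7 0 0 0 8.5;11 -28 -2.7 0 0 0 8.5;11 -28 -2.7 0 0 0 8.5;11 -28 -2.7 0 0 0 8.5;11 -28 -2.7 0 0 0 8.5;11 -28 -2.7 0 0 0 8.5'; python3 -c "
from h import *
to([.434,.082,.37],3)"
```

```text
time: 1.53
position: [0.4012, -0.0488, 0.3699]
tool_rot: [-179.9, -0.1, 3.4]
wrist_force: [-0.0, -0.6, 0.8]
grip_width: 0.0852
grip_force: 0.0
t 1.53 pos [ 0.4012 -0.0488  0.3699] rot [-1.7985e+02 -1.0000e-01  3.3600e+00] F [-0.  -0.6  0.8] w 0.0852 0.0
shift cm [  4.04 -12.87   0.03]
turn [-0.003 -0.002  0.006]
```

```bash
python3 -m crank '2 -4 0 0 0 0 8.5;3.5 -8 0 0 0 0 8.5;4 -12 0 0 0 0 8.5;4 -12.8 0 0 0 0 8.5;4 -12.8 0 0 0 0 8.5;4 -12.8 0 0 0 0 8.5'; python3 - <<'E'
from h import *
to([.434,.082,.291],3)
a=grab('top')['color'][120:270,210:410];b=grab('side')['color'][60:260,240:440]
cv2.imwrite('pics/c1.png',cv2.resize(np.vstack([a,b]),None,fx=1.7,fy=1.7)[:,:,::-1])
E
```

```text
time: 2.03
position: [0.4336, 0.0764, 0.3693]
tool_rot: [179.9, 0.0, 3.1]
wrist_force: [0.8, 0.2, -0.9]
grip_width: 0.0849
grip_force: 0.0
t 2.03 pos [0.4336 0.0764 0.3693] rot [1.7994e+02 4.0000e-02 3.1300e+00] F [ 0.8  0.2 -0.9] w 0.0849 0.0
shift cm [ 0.07 -0.57  7.83]
turn [0.001 0.001 0.002]
```

View pics/c1.png

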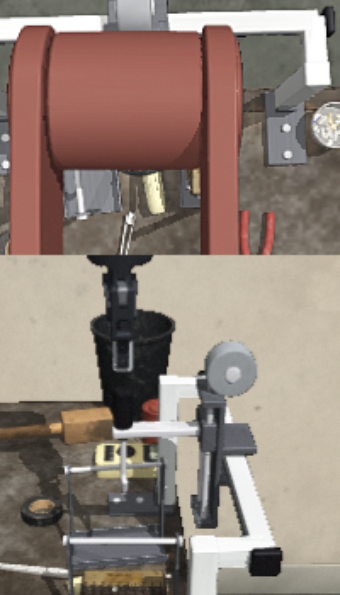

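The forearm hides the top view. In the side view the open fingers (about x=122, crop) stand straight above the black grip (x≈122, rows 400-425), so I'm going down to grasp.

```bash
python3 -m crank '0 -0.4 2 0 0 0 8.5;0 -0.4 4 0 0 0 8.5;0 -0.4 6 0 0 0 8.5;0 -0.4 7.5 0 0 0 8.5;0 -0.4 7.8 0 0 0 8.5;0 -0.4 7.8 0 0 0 5;0 -0.4 7.8 0 0 0 3;0 -0.4 7.8 0 0 0 2' 40; python3 -m crank '0 0 0 0 0 0 1.5;0 0 0 0 0 0 1.5;0 0 0 0 0 0 1.5;0 0 0 0 0 0 1.5;0 0 0 0 0 0 1.5;0 0 0 0 0 0 1.5' 40
python3 - <<'E'
from h import *
to([.434,.082,.291],3)
E
```

```text
time: 2.8
position: [0.4346, 0.0797, 0.2932]
tool_rot: [180.0, -0.2, 3.0]
wrist_force: [-0.0, 0.4, 0.1]
grip_width: 0.0511
grip_force: 0.0
time: 3.3
position: [0.4344, 0.0803, 0.2924]
tool_rot: [180.0, -0.1, 3.0]
wrist_force: [0.7, 0.3, 3.9]
grip_width: 0.0252
grip_force: 39.2
t 3.3 pos [0.4344 0.0803 0.2924] rot [ 1.7999e+02 -1.3000e-01  3.0300e+00] F [0.7 0.3 3.9] w 0.0252 39.2
shift cm [-0.03 -0.17  0.14]
turn [ 0.    -0.002  0.001]
```

```bash
python3 -m crank '0 0 1 0 0 0 1.5;0 0 2.5 0 0 0 1.5;0 0 4 0 0 0 1.5;0 0 5.5 0 0 0 1.5;0 0 6.8 0 0 0 1.5;0 0 7.4 0 0 0 1.5;0 0 7.4 0 0 0 1.5;0 0 7.4 0 0 0 1.5' 60; python3 - <<'E'
from h import *
to([.434,.082,.218],3)
s=grab('side');b=s['color'][130:270,250:400]
cv2.imwrite('pics/c2.png',cv2.resize(b,None,fx=4,fy=4,interpolation=cv2.INTER_CUBIC)[:,:,::-1])
E
```

```text
time: 3.97
position: [0.4344, 0.0803, 0.2184]
tool_rot: [180.0, -0.1, 3.0]
wrist_force: [1.9, 0.5, 5.1]
grip_width: 0.025
grip_force: 58.8
t 3.97 pos [0.4344 0.0803 0.2184] rot [ 1.80e+02 -8.00e-02  3.03e+00] F [1.9 0.5 5.1] w 0.025 58.8
shift cm [-0.03 -0.17  0.04]
turn [ 0.    -0.001  0.001]
```

View pics/c2.png

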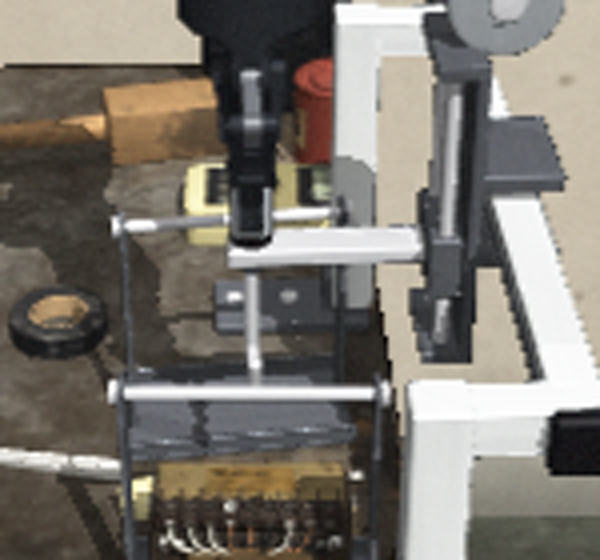

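The hook came down with the grip. The near prong's upturned end, at about (314,222) full-image, sits just above and behind the bar line. I'll check its height before sliding.

```bash
python3 - <<'E'
from h import *
s=grab('side')
for P in [(.436,.0383,.140),(.436,.0383,.118),(.435,.0803,.186),(.435,.08,.126),(.437,-.012,.16)]:
    u,v=proj(s,P);print(P,round((u-250)*4),round((v-130)*4))
E
```

```text
(0.436, 0.0383, 0.14) 249 361
(0.436, 0.0383, 0.118) 250 392
(0.435, 0.0803, 0.186) 247 254
(0.435, 0.08, 0.126) 248 339
(0.437, -0.012, 0.16) 250 387
```

Everything matches: the tip is at about 0.139, below the bar's underside at 0.152. Sliding sideways now.

```bash
python3 -m crank '0 0.7 0 0 0 0 1.5;0 1.7 0 0 0 0 1.5;0 2.7 0 0 0 0 1.5;0 3.7 0 0 0 0 1.5;0 4.7 0 0 0 0 1.5;0 5.7 0 0 0 0 1.5;0 6.7 0 0 0 0 1.5;0 7.4 0 0 0 0 1.5' 60;python3 -m crank '0 0 0 0 0 0 1.5;0 0 0 0 0 0 1.5'; python3 - <<'E'
from h import *
to([.434,.006,.218],3)
s=grab('side');b=s['color'][130:270,250:400]
cv2.imwrite('pics/c3.png',cv2.resize(b,None,fx=4,fy=4,interpolation=cv2.INTER_CUBIC)[:,:,::-1])
E
```

```text
time: 4.73
position: [0.4379, 0.006, 0.2189]
tool_rot: [-180.0, -0.0, 3.0]
wrist_force: [0.6, 0.7, 5.6]
grip_width: 0.0245
grip_force: 59.0
time: 4.9
position: [0.438, 0.0057, 0.2189]
tool_rot: [180.0, -0.0, 3.0]
wrist_force: [-0.1, -0.7, 4.8]
grip_width: 0.0248
grip_force: 59.1
t 4.9 pos [0.438  0.0057 0.2189] rot [ 1.7996e+02 -4.0000e-02  2.9900e+00] F [-0.1 -0.7  4.8] w 0.0248 59.1
shift cm [-0.39 -0.05  0.09]
turn [ 0.001 -0.001 -0.   ]
```

View pics/c3.png

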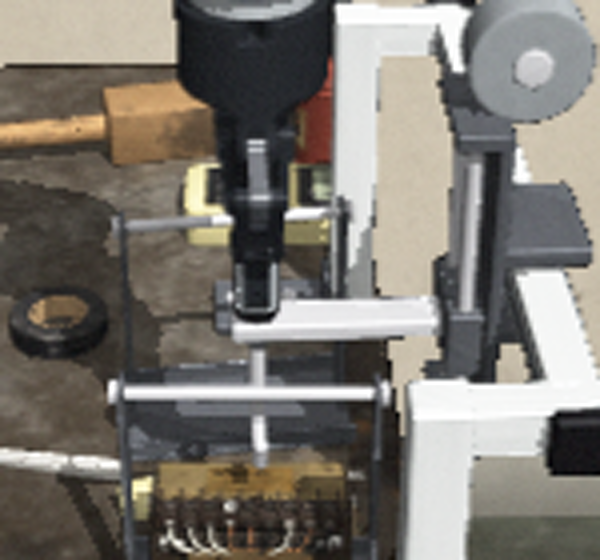

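The near prong's end (262,460 in the crop) now shows in front of and below the bar (row 390), with the stem behind it. The bar is about 18 mm from the stem, so I can let the hook up gently.

```bash
python3 -m crank '0 0 -0.5 0 0 0 1.5;0 0 -1 0 0 0 1.5;0 0 -1.5 0 0 0 1.5;0 0 -1.9 0 0 0 1.5;0 0 -2.2 0 0 0 1.5;0 0 -2.4 0 0 0 1.5;0 0 -2.4 0 0 0 1.5;0 0 -2.4 0 0 0 1.5' 60; python3 -m crank '0 0 -0.1 0 0 0 1.5;0 0 -0.2 0 0 0 1.5;0 0 -0.2 0 0 0 1.5;0 0 -0.2 0 0 0 1.5' 60
```

```text
time: 5.62
position: [0.4379, 0.0064, 0.2418]
tool_rot: [180.0, -0.0, 3.0]
wrist_force: [1.8, -1.1, 4.4]
grip_width: 0.0246
grip_force: 59.0
time: 5.95
position: [0.4379, 0.0064, 0.2437]
tool_rot: [180.0, -0.0, 3.0]
wrist_force: [2.5, -0.6, 4.4]
grip_width: 0.0248
grip_force: 59.0
```

```bash
for i in 1 2; do python3 -m crank '0 0 -0.05 0 0 0 1.5;0 0 -0.1 0 0 0 1.5;0 0 -0.1 0 0 0 1.5;0 0 -0.1 0 0 0 1.5' 60 | sed -n '2p;4p'; done
```

```text
position: [0.4379, 0.0064, 0.2448]
wrist_force: [2.5, -0.8, 5.1]
position: [0.4378, 0.0064, 0.2454]
wrist_force: [4.2, -0.8, 1.9]
```

The bar is taking the load: the upward force fell from about 5 to 1.9 N. Opening the fingers now.

```bash
python3 -m crank '0 0 0 0 0 0 2.6;0 0 0 0 0 0 3;0 0 0 0 0 0 4;0 0 0 0 0 0 6;0 0 0 0 0 0 7;0 0 0 0 0 0 7;0 0 0 0 0 0 7' 20; python3 - <<'E'
from h import *
to([.437,.006,.35],3)
s=grab('side');b=s['color'][130:270,250:400]
cv2.imwrite('pics/c4.png',cv2.resize(b,None,fx=4,fy=4,interpolation=cv2.INTER_CUBIC)[:,:,::-1])
E
```

```text
time: 7.2
position: [0.4373, 0.0064, 0.2453]
tool_rot: [-180.0, 0.1, 3.0]
wrist_force: [-0.0, 0.4, -0.3]
grip_width: 0.07
grip_force: 0.0
t 7.2 pos [0.4373 0.0064 0.2453] rot [-1.7999e+02  6.0000e-02  3.0300e+00] F [-0.   0.4 -0.3] w 0.07 0.0
shift cm [ -0.04   0.04 -10.47]
turn [-0.     0.001  0.   ]
```

View pics/c4.png

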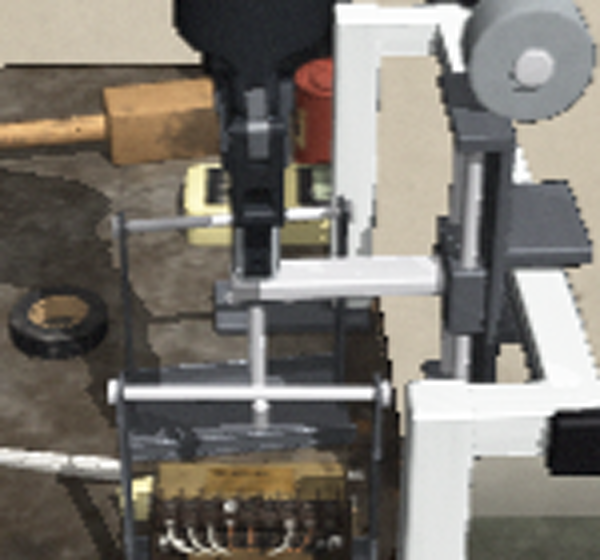

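The hook stays down at bar height. The prong's end (260,405) is in front of the bar and the bar lies in the hook, with the carrier still standing. Retreating straight up.

```bash
python3 -m crank '0 0 -1 0 0 0 7;0 0 -2.5 0 0 0 7;0 0 -5 0 0 0 7;0 0 -8 0 0 0 7;0 0 -11 0 0 0 7;0 0 -11 0 0 0 7;-3 0 -12 0 0 0 7;-3 0 -12 0 0 0 7'; python3 -m crank '0 4 0 0 0 0 7;-2 8 0 0 0 0 7;-3 12 0 0 0 0 7;-4 16 0 0 0 0 7;-4 20 0 0 0 0 7;-4 24 0 0 0 0 7;-4 24 0 0 0 0 7;-4 24 0 0 0 0 7'; python3 - <<'E'
from h import *
s=grab('side')['color'][130:270,250:400];t=grab('top')['color'][120:260,225:375]
cv2.imwrite('pics/c5.png',cv2.resize(np.hstack([s,t]),None,fx=2.6,fy=2.6,interpolation=cv2.INTER_CUBIC)[:,:,::-1])
E
```

```text
time: 7.92
position: [0.4061, 0.0047, 0.3684]
tool_rot: [179.9, -0.1, 3.0]
wrist_force: [0.6, 1.0, 0.6]
grip_width: 0.0703
grip_force: 0.0
time: 8.58
position: [0.38, -0.2386, 0.3652]
tool_rot: [-179.9, 0.0, 2.8]
wrist_force: [0.3, 0.0, 0.3]
grip_width: 0.0697
grip_force: 0.0
```

View pics/c5.png

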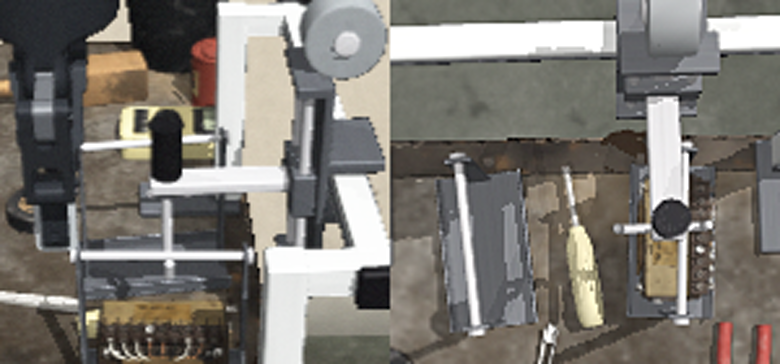

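The grip (670,218) stands beside the bar (683). The bar lies over the prong between the stem and the tip (708,225), and both carriers stand where they were. The robot is clear, so I'm handing in.

```bash
python3 -c "
from bench import env
print(env.finish_job())"
```

```text
the job is handed in; nothing more can be done
None
```

The loaded carrier's bar lies in the sprung hook, with the spring holding it up against the prong. Both carriers are standing where they were, the empty one untouched, and the job is handed in with the arm clear at about 8.7 s; no verdict was returned.

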